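# Change-over of a sample canister reader

### The job

Clear the sample reader and its bench: push every short finished canister through the sprung flap into the return bin, letting the flap swing shut behind it; turn the clicking turntable to bring out the one under the hood. When they have all gone, lay the longer canister, the one with a cap and a square end plate, in one of the turntable's open V-cradles, let go, then turn the turntable until that canister sits under the hood with the table clicked into place. Do not disturb the other things on the bench.

Things in the scene. Friction and masses are not known exactly. Their poses are not given: they have to be found in the camera images.
- return_bin: fixed grey return bin, 128 mm wide. Origin on the table top below the flap, midway across the mouth; x points level INTO the bin, y left, z up. A flat apron, top z = 80 mm, lies in front of the mouth: x -134 to -20 mm, 116 mm wide between cheeks 15 mm high, with a 6 mm lip at its outer edge. A clear cover (z 147 to 152) roofs the bin from the mouth to the end wall (x = 294)
- mouth (a point): on the bin's centre line in the flap's plane, at the apron's height (80 mm above the table); frame parallel to return_bin. From 20 mm before it the floor slopes down inwards at 35 deg, from 24 mm past it at 9 deg: a canister lying crosswise (axis along y) rolls in by itself once past the flap. The lintel over the mouth spans x -6 to 6 mm and 62 to 75 mm above this point
- flap (a joint): rubber flap's angle (rad): 0 shut (hanging), up to 1.4 swung in and up. Hinged along its upper edge 60 mm above the mouth point; 26 mm tall, 110 wide; light spring, 0.8 to 2 N at its edge. A canister lying crosswise on the apron touches it with its axis 23 mm before the flap, and passes under and rolls away once its axis is pushed 15 mm past: fingers can do this in front of the lintel
- reader: fixed white base of the sample reader. Origin on the table top on the turntable's axis; x points to the place under the hood. The hood is a clear roof, z 118 to 132 mm, from 66 to 164 mm out along x, 70 mm wide, on a post at x 162 to 182 (top at z = 142). Canisters pass beneath it as the table turns, but one that lies below it cannot be taken from above
- turntable (a joint): angle of the turntable (rad), counter-clockwise from above, 0 at the start; turns without end both ways and clicks into place at every multiple of 2 pi/5 (1.257 rad). It takes up to about 0.25 N m to turn and pulls itself into the nearer place when let go. Grey disc, radius 125 mm, top at z = 42 mm, with five V-cradles
- handle (a point): middle of the turntable's black paddle handle, on its axis, 156 mm above the table top: a bar 56 mm long (along this frame's x, which turns with the table), 14 mm thick (y), from z = 132 to 176 mm, on a column 26 mm in diameter. At turntable = 0 its x is the reader's x
- cradle0 (a point): axis centre of a canister seated in V-cradle 0: 79.4 mm above the table top, 82 mm from the turntable's axis, turning with it; x points radially out, along the canister's axis. The cradle is two 90 degree V ribs 10 mm thick, 30 mm to either side along x, tops at z = 72 mm, with 50 mm between them for the fingers. At turntable = 0 it stands 0 deg counter-clockwise from the hood
- cradle1 (a point): axis centre of a canister seated in V-cradle 1: 79.4 mm above the table top, 82 mm from the turntable's axis, turning with it; x points radially out, along the canister's axis. The cradle is two 90 degree V ribs 10 mm thick, 30 mm to either side along x, tops at z = 72 mm, with 50 mm between them for the fingers. At turntable = 0 it stands 72 deg counter-clockwise from the hood
- cradle2 (a point): axis centre of a canister seated in V-cradle 2: 79.4 mm above the table top, 82 mm from the turntable's axis, turning with it; x points radially out, along the canister's axis. The cradle is two 90 degree V ribs 10 mm thick, 30 mm to either side along x, tops at z = 72 mm, with 50 mm between them for the fingers. At turntable = 0 it stands 144 deg counter-clockwise from the hood
- cradle3 (a point): axis centre of a canister seated in V-cradle 3: 79.4 mm above the table top, 82 mm from the turntable's axis, turning with it; x points radially out, along the canister's axis. The cradle is two 90 degree V ribs 10 mm thick, 30 mm to either side along x, tops at z = 72 mm, with 50 mm between them for the fingers. At turntable = 0 it stands 216 deg counter-clockwise from the hood
- cradle4 (a point): axis centre of a canister seated in V-cradle 4: 79.4 mm above the table top, 82 mm from the turntable's axis, turning with it; x points radially out, along the canister's axis. The cradle is two 90 degree V ribs 10 mm thick, 30 mm to either side along x, tops at z = 72 mm, with 50 mm between them for the fingers. At turntable = 0 it stands 288 deg counter-clockwise from the hood
- hood_seat (a point): fixed point: where the axis centre of a canister lies that is in place under the hood (82 mm from the turntable's axis along the reader's x, 79.4 mm above the table top)
- can0: short finished canister: plain aluminium cylinder, 50 mm in diameter, 80 mm long, flat at both ends, 0.16 kg; origin at its centre, x along its axis. Always present: at the start in cradle 0, under the hood
- can1: short finished canister: plain aluminium cylinder, 50 mm in diameter, 80 mm long, flat at both ends, 0.16 kg; origin at its centre, x along its axis. If present, at the start in cradle 2
- can2: short finished canister: plain aluminium cylinder, 50 mm in diameter, 80 mm long, flat at both ends, 0.16 kg; origin at its centre, x along its axis. If present, at the start in cradle 4
- can3: short finished canister: plain aluminium cylinder, 50 mm in diameter, 80 mm long, flat at both ends, 0.16 kg; origin at its centre, x along its axis. If present, at the start lying on the bench between reader and bin; canisters hardly roll on the soft bench top
- can4: short finished canister: plain aluminium cylinder, 50 mm in diameter, 80 mm long, flat at both ends, 0.16 kg; origin at its centre, x along its axis. If present, at the start lying on the bench between reader and bin; canisters hardly roll on the soft bench top
- fresh: the longer capped canister to be loaded: aluminium cylinder 50 mm in diameter and 84 mm long with a cap 32 mm in diameter and 16 mm long at its +x end and a square end plate, 50 x 50 x 6 mm, at its -x end, 0.16 kg; origin at the middle of the 84 mm part, x along its axis. At the start it lies on the bench between reader and bin; in a cradle it may point either way
- beaker: bystander: glass beaker, 70 mm in diameter, 85 mm tall; origin under its centre
- mug: bystander: blue mug, 80 mm in diameter, 90 mm tall; origin under its centre
- slide_box: bystander: green slide box 75 x 100 x 35 mm; origin under its centre

How it is judged:
On the way, in this order (a step that is already met when the one before it is completed fails the run):
1. every finished canister has gone through the flap into the bin and the flap is shut (x of can0 in the frame of return_bin between 0.035 and 0.3 m and z of each of can0, can1, can2, can3, can4 in the frame of return_bin below 0.09 m and y of can0 in the frame of return_bin between -0.06 and 0.06 m and x of can1 in the frame of return_bin between 0.035 and 0.3 m and y of can1 in the frame of return_bin between -0.06 and 0.06 m and x of can2 in the frame of return_bin between 0.035 and 0.3 m and y of can2 in the frame of return_bin between -0.06 and 0.06 m and x of can3 in the frame of return_bin between 0.035 and 0.3 m and y of can3 in the frame of return_bin between -0.06 and 0.06 m and x of can4 in the frame of return_bin between 0.035 and 0.3 m and y of can4 in the frame of return_bin between -0.06 and 0.06 m and value of joint flap below 0.08 rad), for 0.2 s.
2. the capped canister lies released in an open V-cradle, away from the hood (((distance between fresh and cradle0 below 0.015 m and angle between the x axis of fresh and the x axis of cradle0, either way round below 0.12 rad) or (distance between fresh and cradle1 below 0.015 m and angle between the x axis of fresh and the x axis of cradle1, either way round below 0.12 rad) or (distance between fresh and cradle2 below 0.015 m and angle between the x axis of fresh and the x axis of cradle2, either way round below 0.12 rad) or (distance between fresh and cradle3 below 0.015 m and angle between the x axis of fresh and the x axis of cradle3, either way round below 0.12 rad) or (distance between fresh and cradle4 below 0.015 m and angle between the x axis of fresh and the x axis of cradle4, either way round below 0.12 rad)) and linear speed of fresh below 0.03 m/s and contact force between the fingers and fresh below 0.1 N and horizontal distance between fresh and hood_seat above 0.05 m), for 0.2 s.
At the end, for the whole second after the job is handed in: every finished canister is 35 mm or more past the flap inside the bin and the flap shut (under 0.08 rad); the capped one lies released and still, within 15 mm and 0.12 rad of a cradle's seat, within 18 mm of hood_seat; a cradle is clicked in within 6 mm of hood_seat, table still (all of step 1 and ((distance between fresh and cradle0 below 0.015 m and angle between the x axis of fresh and the x axis of cradle0, either way round below 0.12 rad) or (distance between fresh and cradle1 below 0.015 m and angle between the x axis of fresh and the x axis of cradle1, either way round below 0.12 rad) or (distance between fresh and cradle2 below 0.015 m and angle between the x axis of fresh and the x axis of cradle2, either way round below 0.12 rad) or (distance between fresh and cradle3 below 0.015 m and angle between the x axis of fresh and the x axis of cradle3, either way round below 0.12 rad) or (distance between fresh and cradle4 below 0.015 m and angle between the x axis of fresh and the x axis of cradle4, either way round below 0.12 rad)) and linear speed of fresh below 0.03 m/s and contact force between the fingers and fresh below 0.1 N and distance between fresh and hood_seat below 0.018 m and distance between any of cradle0, cradle1, cradle2, cradle3, cradle4 and hood_seat below 0.006 m and velocity of joint turntable between -0.05 and 0.05 rad/s); the robot touches nothing.
It fails at once if a bystander is shifted by more than 40 mm (distance of any of beaker, mug, slide_box from where it was at the start of the episode above 0.04 m).
Of can1, can2, can3, can4 only 2 to 4 are there at a start; the rules pass over those that are not, and their reading is None.
At some moment in a run one of fresh may be knocked a few centimetres aside while the robot is not near it.
Once in a run the grip may slacken for a moment while it holds something.
It also fails if it takes over 210 s, if anything falls off the work surface, if the arm or the gripper's body presses on something with over 40 N, if the wrist force passes 120 N, or if a joint passes its speed limit or range.

### The arm

A 6-joint arm with a two-finger parallel gripper is mounted at the origin on the work surface. World frame = base frame: x ahead of the robot, y to its left, z up, the work surface at z = 0. Lengths are in m, angles in rad, forces in N, time in s.
With the tool pointing down it reaches from about 0.375 to 0.925 m from the base axis. Payload 5.7 kg.
Tool frame: the origin (TCP) lies midway between the tips of the shut fingers; the grasp point (between the pads) lies 19 mm behind it; z points along the fingers, x is the direction in which the jaws open and shut, and the axes are right-handed (so a half turn about z gives the same grasp; the last joint's range is limited). The gripper opens to 88 mm and grips with 3 to 60 N. Pads are 20 mm wide; open, the fingers measure 115 mm over their backs; the gripper's body (75 mm by 178 mm) begins 61 mm behind the grasp point.
Start: joints at [-1.381, 0.359, 1.51, -0, 1.272, -0.115], TCP at [0.18, -0.572, 0.223] pointing down, gripper open.
Joint ranges: [-2.97, 2.97], [-1.01, 2.36], [0.21, 2.38], [-0.96, 4.11], [0.2, 2.71], [-2.98, 2.98]. Speed limits (rad/s): [2.39, 2.39, 3.14, 3.14, 3.14, 3.14].

### API

Orientations are given as a unit quaternion [x, y, z, w].
In Python, from bench import move_ptp, servo_line, goto_joints, move_gripper, sleep, inverse_kinematics, capture, PlanningError, close_job, spot_in, silhouettes, current_clock, current_joint_pos, current_qvel, current_joint_torque, current_position, current_orientation, current_force, current_torque, current_finger_gap gives the robot as it stands. Calls block until the motion is done:
- move_ptp(position, orientation): joint-space move of the TCP to a pose.
- servo_line(position, orientation=None, rate=0.15, contact_N=None): straight line of the TCP; orientation=None keeps the orientation; rate is the mean speed in m/s. With contact_N (N) it stops when the force on the tool has changed by that much, and returns True; else False.
- goto_joints(angles): joint-space move.
- move_gripper(opening): finger opening in m; the grip force is fixed at half the most; returns when the fingers have stopped.
- sleep(seconds).
- inverse_kinematics(position, orientation): joint angles nearest the present ones, or None.
- capture(name): name is "side" or "top"; returns a dict with "image" (480x640x3 uint8, blue, green, red), "range_z" (480x640 float32, m along the optical axis (not along the pixel's ray), 0 where there is no reading), "intrinsics" (3x3 intrinsics, pixels), "R" (3x3) and "t" (3): a world point X has camera coordinates R X + t. Camera axes: x right, y down, z forward; pixel columns grow to the right and rows downward; lengths in m; the calibration is good to about 2 mm. A picture is of the moment at which its call begins.
A pose or a line that the arm cannot do raises PlanningError and nothing moves.
- close_job(): hands the job in, once; it reports no verdict.
Trained networks look in the newest picture that a camera, given by its name, has taken for a name from the list of things; names that differ only in an ending like _2 or _b are one class to them, and where a whole thing is asked for, a point or a joint stands for the part that bears it (a point fixed in the world has none). Each returns a list of dicts, best first, with "conf" (0 to 1); they miss things now and then, are a little off and sometimes report something else, mostly with a low value. They report only what shows in the picture. A call takes as long as a camera call.
- spot_in(camera, query): "xy" ([column, row] in pixels, amid what is visible of it).
- silhouettes(camera, query): "region" (480x640 bool, what is visible of it) and "xy" ([column, row] in pixels, amid what is visible of it).
Readings, each from a call of its own:
- current_clock(): time.
- current_joint_pos(): joint angles.
- current_qvel(): joint speeds.
- current_joint_torque(): joint torques, N m.
- current_position(): TCP position.
- current_orientation(): TCP orientation.
- current_force(): force on the tool from outside, world axes, zero at the start.
- current_torque(): the same for the moment, N m.
- current_finger_gap(): finger opening in m.
Only numpy, scipy, OpenCV 4.12 (cv2) and the standard library are available. Lean on these libraries where they do the work, as an engineer would, in place of code of your own. Each camera call takes 0.05 s, during which the arm holds its last target.

## Working session

There is one attempt and no reset: what is moved stays moved. The work goes in short steps, each a Python script; the robot and the scene stay as the last script left them, time stands still between calls to the robot, and variables do not carry over. Pictures are saved under pics/ and viewed, and the job is handed in when it is done.

```bash
ls; mkdir -p pics
python3 - <<'E'
from bench import *
import cv2
for n in ("top","side"):
    c=capture(n); cv2.imwrite(f"pics/{n}0.png",c["image"])
    print(n,c["intrinsics"],c["R"],c["t"])
    for q in ["return_bin","reader","turntable","handle","can0","fresh","beaker","mug","slide_box","flap"]:
        print(q,[(round(d["conf"],2),[int(v) for v in d["xy"]]) for d in spot_in(n,q)][:6])
print(current_clock())
E
```

```text
pics
top [[511.82871923   0.         326.00859717]
 [  0.         511.82871923 239.32098103]
 [  0.           0.           1.        ]] [[ 1.07175923e-04 -9.99996630e-01 -2.59410699e-03]
 [-9.98031237e-01  5.57345063e-05 -6.27187845e-02]
 [ 6.27187177e-02  2.59572176e-03 -9.98027868e-01]] [-0.00478143  0.55288457  1.77975288]
return_bin [(0.73, [229, 216])]
reader [(0.76, [410, 245])]
turntable [(0.79, [404, 249])]
handle [(0.86, [405, 249])]
can0 [(0.77, [328, 243]), (0.65, [313, 273]), (0.55, [386, 261])]
fresh [(0.81, [318, 209]), (0.55, [408, 245])]
beaker [(0.62, [178, 282])]
mug [(0.77, [482, 277]), (0.29, [401, 249])]
slide_box [(0.57, [167, 235]), (0.18, [404, 248])]
flap []
side [[515.7661974    0.         327.88924235]
 [  0.         515.7661974  238.85161722]
 [  0.           0.           1.        ]] [[ 0.96160863 -0.27437704  0.0051077 ]
 [-0.14592143 -0.52699637 -0.83724654]
 [ 0.23241297  0.80435817 -0.54680175]] [-0.52857559  0.17564045  1.6599098 ]
return_bin [(0.69, [325, 201]), (0.59, [369, 304])]
reader [(0.63, [352, 312])]
turntable [(0.75, [340, 316])]
handle [(0.75, [343, 314]), (0.72, [323, 289])]
can0 [(0.79, [370, 301]), (0.79, [290, 258]), (0.75, [325, 290])]
fresh [(0.96, [361, 254]), (0.25, [343, 313])]
beaker [(0.87, [260, 193])]
mug [(0.71, [341, 383]), (0.56, [292, 259]), (0.52, [344, 315])]
slide_box [(0.54, [291, 189])]
flap []
1.1
```

Run:
```python
import cv2
a=cv2.imread("pics/top0.png")[150:350,130:530]; cv2.imwrite("pics/t0z.png",cv2.resize(a,(800,400),interpolation=cv2.INTER_CUBIC))
a=cv2.imread("pics/side0.png")[150:420,180:480]; cv2.imwrite("pics/s0z.png",cv2.resize(a,None,fx=2.2,fy=2.2,interpolation=cv2.INTER_CUBIC))
```

```text
(no output)
```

View pics/t0z.png

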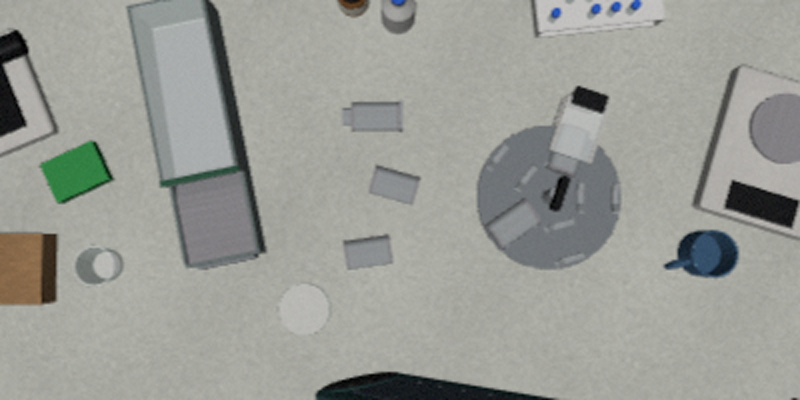

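View pics/s0z.png

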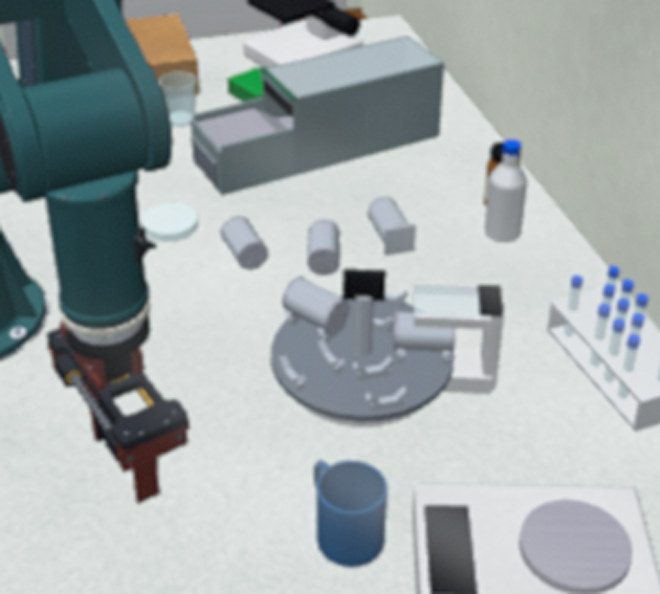

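Four short canisters are present: one under the hood, one in cradle 2 (crop 513,225), and two on the bench (crop 395,185 and 368,252). The fresh one is at crop 375,116 with its cap to the left. Next I measure poses from depth.

```bash
cat > h.py <<'E'
from bench import *
import numpy as np, cv2
def cloud(c):
    z=c["range_z"].astype(float);K=c["intrinsics"]
    v,u=np.mgrid[0:480,0:640]
    P=np.stack([(u-K[0,2])/K[0,0]*z,(v-K[1,2])/K[1,1]*z,z],-1)
    W=(P-c["t"])@c["R"]   # R^T(p-t)
    W[z==0]=np.nan
    return W
def rect(pts):
    r=cv2.minAreaRect((pts[:,:2]*1000).astype(np.float32))
    b=cv2.boxPoints(r)
    e0=b[1]-b[0];e1=b[2]-b[1]
    if np.linalg.norm(e0)<np.linalg.norm(e1): e0,e1=e1,e0
    return np.array(r[0])/1000, np.arctan2(e0[1],e0[0]), np.linalg.norm(e0),np.linalg.norm(e1)
E
python3 - <<'E'
from h import *
c=capture("top");W=cloud(c);z=W[...,2]
np.save("/tmp/W.npy",W)
# height map of crop
h=np.nan_to_num(np.clip(z,0,0.25))*1000
im=cv2.applyColorMap((h/250*255).astype(np.uint8),cv2.COLORMAP_JET)[150:350,130:530]
cv2.imwrite("pics/hm0.png",cv2.resize(im,(800,400),interpolation=cv2.INTER_NEAREST))
ok=np.isfinite(z)
def comp(lo,hi,xlo,xhi,ylo,yhi,mn=20):
    m=(ok&(z>lo)&(z<hi)&(W[...,0]>xlo)&(W[...,0]<xhi)&(W[...,1]>ylo)&(W[...,1]<yhi)).astype(np.uint8)
    n,l,s,ce=cv2.connectedComponentsWithStats(m)
    for i in range(1,n):
        if s[i,4]>=mn:
            p=W[l==i]; ctr,a,L,S=rect(p); print(s[i,4],ctr.round(4),"ang",round(np.degrees(a),1),"L",L.round(1),S.round(1),"zmed",np.median(p[:,2]).round(4),"zmax",p[:,2].max().round(4), "pix",ce[i].round())
print("table",np.nanmedian(z[300:340,250:300]))
print("can");comp(0.02,0.07,0.3,0.75,-0.12,0.2)
print("apron");comp(0.07,0.09,0.3,0.8,-0.05,0.5)
print("cover");comp(0.12,0.17,0.3,1,-0.05,0.5)
print("disc");comp(0.034,0.05,0.3,0.8,-0.5,0.0)
print("handle/hood");comp(0.12,0.2,0.3,0.8,-0.5,0.0,8)
E
```

```text
table 0.0022192769295028983
can
407 [0.6625 0.0285] ang -89.6 L 101.7 49.8 zmed 0.0456 zmax 0.0624 pix [317. 208.]
329 [ 0.5423 -0.0094] ang 73.9 L 79.7 49.7 zmed 0.0462 zmax 0.0639 pix [327. 242.]
334 [0.4258 0.0362] ang -81.5 L 79.5 50.0 zmed 0.0461 zmax 0.0622 pix [314. 276.]
115 [0.3254 0.1468] ang 68.4 L 86.7 45.4 zmed 0.0231 zmax 0.0317 pix [282. 304.]
apron
1338 [0.4807 0.2939] ang 12.2 L 141.5 130.4 zmed 0.0804 zmax 0.09 pix [237. 261.]
45 [0.4026 0.4798] ang -2.6 L 63.9 37.1 zmed 0.0843 zmax 0.09 pix [183. 283.]
cover
3761 [0.6929 0.3376] ang 11.6 L 307.1 130.1 zmed 0.1523 zmax 0.1663 pix [222. 194.]
91 [ 0.8395 -0.0148] ang 86.9 L 41.2 36.8 zmed 0.1299 zmax 0.1697 pix [329. 151.]
disc
26 [ 0.6505 -0.0113] ang -11.7 L 20.6 18.9 zmed 0.0446 zmax 0.0498 pix [328. 211.]
2601 [ 0.5166 -0.2744] ang 64.6 L 247.8 239.6 zmed 0.043 zmax 0.05 pix [404. 250.]
127 [ 0.5378 -0.0228] ang 76.9 L 52.8 47.0 zmed 0.0447 zmax 0.0498 pix [331. 243.]
handle/hood
761 [ 0.637  -0.3167] ang -19.8 L 116.1 73.4 zmed 0.1344 zmax 0.1545 pix [420. 212.]
119 [ 0.5208 -0.275 ] ang -31.0 L 55.0 24.5 zmed 0.1738 zmax 0.1858 pix [409. 246.]
```

View pics/hm0.png

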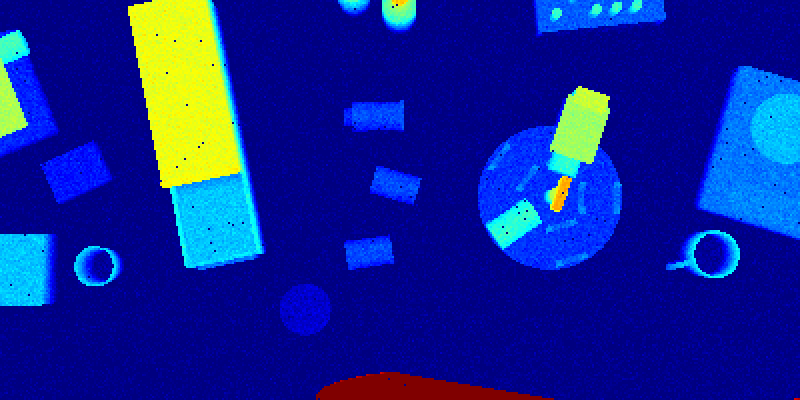

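Run:
```python
from h import *
from scipy.optimize import least_squares
W=np.load("/tmp/W.npy");z=W[...,2]
def sel(lo,hi,c,r):
    m=(z>lo)&(z<hi)&(np.hypot(W[...,0]-c[0],W[...,1]-c[1])<r)
    m=cv2.morphologyEx(m.astype(np.uint8),cv2.MORPH_OPEN,np.ones((2,2),np.uint8))>0
    return W[m]
p=sel(.16,.19,(.52,-.275),.05); ctr=p[:,:2].mean(0); w,v=np.linalg.eigh(np.cov(p[:,:2].T)); print("handle",ctr,np.degrees(np.arctan2(v[1,1],v[0,1])),np.sqrt(12*w),len(p))
p=sel(.12,.16,(.637,-.317),.1);print("hood",rect(p),len(p))
# disc circle
m=((z>.036)&(z<.047)&(np.hypot(W[...,0]-.52,W[...,1]+.275)<.14)).astype(np.uint8)
cs,_=cv2.findContours(m,cv2.RETR_EXTERNAL,cv2.CHAIN_APPROX_NONE);k=max(cs,key=cv2.contourArea)[:,0]
q=W[k[:,1],k[:,0]][:,:2]
r=least_squares(lambda s:np.hypot(q[:,0]-s[0],q[:,1]-s[1])-s[2],[.52,-.275,.125],loss="soft_l1",f_scale=.002);print("disc",r.x)
p=sel(.08,.112,(.474,-.207),.055);print("can1",rect(p),len(p))
p=sel(.145,.16,(.6929,.3376),.2);print("cover",rect(p))
p=sel(.074,.1,(.48,.294),.1);print("apron",rect(p))
q=current_orientation();from scipy.spatial.transform import Rotation as R;print(R.from_quat(q).as_matrix().round(3))
```

```text
handle [nan nan] nan [nan nan] 89
hood (array([ 0.64049286, -0.33671536]), np.float32(-0.7350858), np.float32(158.07245), np.float32(71.07372)) 760
disc [ 0.51276844 -0.28285917  0.10079001]
can1 (array([ 0.47229825, -0.21520491]), np.float32(-0.95588386), np.float32(89.14507), np.float32(51.12001)) 334
cover (array([nan, nan]), np.float32(nan), np.float32(nan), np.float32(nan))
apron (array([nan, nan]), np.float32(nan), np.float32(nan), np.float32(nan))
[[ 0.3   -0.954 -0.   ]
 [-0.954 -0.3    0.   ]
 [-0.    -0.    -1.   ]]
```

Run:
```python
from h import *
from scipy.optimize import least_squares
W=np.load("/tmp/W.npy");z=W[...,2]
def sel(lo,hi,c,r):
    m=(z>lo)&(z<hi)&(np.hypot(W[...,0]-c[0],W[...,1]-c[1])<r)
    return W[m&(cv2.morphologyEx(m.astype(np.uint8),cv2.MORPH_OPEN,np.ones((3,3),np.uint8))>0)]
p=sel(.16,.19,(.52,-.275),.05); ctr=p[:,:2].mean(0); w,v=np.linalg.eigh(np.cov(p[:,:2].T)); print("handle",ctr,np.degrees(np.arctan2(v[1,1],v[0,1])),np.sqrt(12*w),len(p))
p=sel(.122,.15,(.637,-.317),.08);print("hood",rect(p),len(p))
m=((z>.03)&(np.hypot(W[...,0]-.52,W[...,1]+.275)<.128)).astype(np.uint8)
m=cv2.morphologyEx(m,cv2.MORPH_CLOSE,np.ones((5,5),np.uint8))
cs,_=cv2.findContours(m,cv2.RETR_EXTERNAL,cv2.CHAIN_APPROX_NONE);k=max(cs,key=cv2.contourArea)[:,0]
q=W[k[:,1],k[:,0]]; q=q[(q[:,2]>.035)&(q[:,2]<.05)][:,:2]
r=least_squares(lambda s:np.hypot(q[:,0]-s[0],q[:,1]-s[1])-s[2],[.52,-.275,.125],loss="soft_l1",f_scale=.002);print("disc",r.x,len(q))
p=sel(.085,.112,(.474,-.207),.055);print("can1",rect(p),len(p))
p=sel(.145,.16,(.6929,.3376),.2);print("cover",rect(p))
p=sel(.074,.1,(.48,.294),.1);print("apron",rect(p))
```

```text
handle [ 0.52078483 -0.27449836] 161.55501087089647 [0.01498119 0.05647808] 85
hood (array([ 0.63689178, -0.31673685]), np.float32(-0.34072855), np.float32(116.23193), np.float32(72.93679)) 745
disc [ 0.52044682 -0.27592889  0.12292832] 166
can1 (array([ 0.47397723, -0.20827751]), np.float32(-0.9718179), np.float32(80.310616), np.float32(48.55886)) 301
cover (array([0.69291992, 0.33741797]), np.float32(0.20019087), np.float32(307.07224), np.float32(129.56125))
apron (array([0.4743183, 0.2919794]), np.float32(-1.3545825), np.float32(130.5498), np.float32(128.40512))
```

```bash
cat >> h.py <<'E'
from scipy.spatial.transform import Rotation as Rot
D=np.radians
M=np.array([0.549,0.3079]); BY=D(11.6)
AX=np.array([0.5206,-0.2748]); RY=D(-19.5)
def bin2w(x,y=0.): return M+np.array([np.cos(BY)*x-np.sin(BY)*y, np.sin(BY)*x+np.cos(BY)*y])
def down(yaw):
    x=np.array([np.cos(yaw),np.sin(yaw),0]);z=np.array([0,0,-1.])
    return Rot.from_matrix(np.c_[x,np.cross(z,x),z])
def best(p,yaw):
    "of yaw and yaw+pi, the one with smaller |j6|"
    o=[]
    for a in (yaw,yaw+np.pi):
        q=down(a).as_quat();s=inverse_kinematics(list(p),list(q))
        if s is not None:o.append((abs(s[5]),q,s))
    o.sort(key=lambda t:t[0]); return list(o[0][1])
def pos(): return np.array(current_position())
def up(zz,rate=.25):
    p=pos();servo_line([p[0],p[1],zz],rate=rate)
def via(xy,z,q): move_ptp([xy[0],xy[1],z],q)
def grab(xy,axang,ztcp,zsafe=.25,opening=.088):
    q=best([xy[0],xy[1],zsafe],axang+np.pi/2)
    move_gripper(opening); via(xy,zsafe,q)
    servo_line([xy[0],xy[1],ztcp+.05],rate=.3)
    servo_line([xy[0],xy[1],ztcp],rate=.12)
    move_gripper(0.0)
    print("gap",current_finger_gap(),"F",np.round(current_force(),1))
    up(zsafe)
    print("gap up",current_finger_gap())
def toapron(bx=-.075):
    xy=bin2w(bx); q=best([*xy,.25],BY)
    via(xy,.25,q); print("gap at bin",current_finger_gap())
    servo_line([*xy,.13],rate=.25)
    t=servo_line([*xy,.0875],rate=.06,contact_N=4)
    print("apron contact",t,pos().round(4),current_finger_gap())
    move_gripper(.068)
    up(.2)
def push(tilt=15,x0=-.125,x1=-.004,z=.092):
    # tool y along bin x, tips leading inward
    t=D(tilt); bx=np.array([np.cos(BY),np.sin(BY),0]); by=np.array([-np.sin(BY),np.cos(BY),0])
    zt=np.array([0,0,-1])*np.cos(t)+bx*np.sin(t)
    c=[]
    for s in(1,-1):
        x=s*by;Rm=np.c_[x,np.cross(zt,x),zt];qq=list(Rot.from_matrix(Rm).as_quat())
        a=bin2w(x0);sol=inverse_kinematics([*a,.2],qq)
        if sol is not None:c.append((abs(sol[5]),qq))
    q=min(c,key=lambda v:v[0])[1]
    a=bin2w(x0);b=bin2w(x1-.010)   # x1 = front face of finger
    via(a,.2,q); move_gripper(.03)
    servo_line([*a,z],rate=.25)
    servo_line([*b,z],rate=.08)
    print("push end F",np.round(current_force(),1),pos().round(4))
    servo_line([*a,z+.03],rate=.25)
    up(.25,.3)
def snap(n,cam="top",box=None,f=2):
    c=capture(cam);a=c["image"]
    if box: a=a[box[1]:box[3],box[0]:box[2]]
    cv2.imwrite(f"pics/{n}.png",cv2.resize(a,None,fx=f,fy=f,interpolation=cv2.INTER_CUBIC)); return c
E
python3 - <<'E'
from h import *
grab((.4258,.0362),D(-81.5),.009)
toapron()
print(current_clock())
snap("a1","side",(200,130,440,330),3)
E
```

```text
gap 0.04945907630788893 F [-1.6 -0.4  2.4]
gap up 0.04910924588104864
gap at bin 0.04946311649938811
apron contact True [0.4748 0.2925 0.0887] 0.04922847025537871
10.275
```

View pics/a1.png

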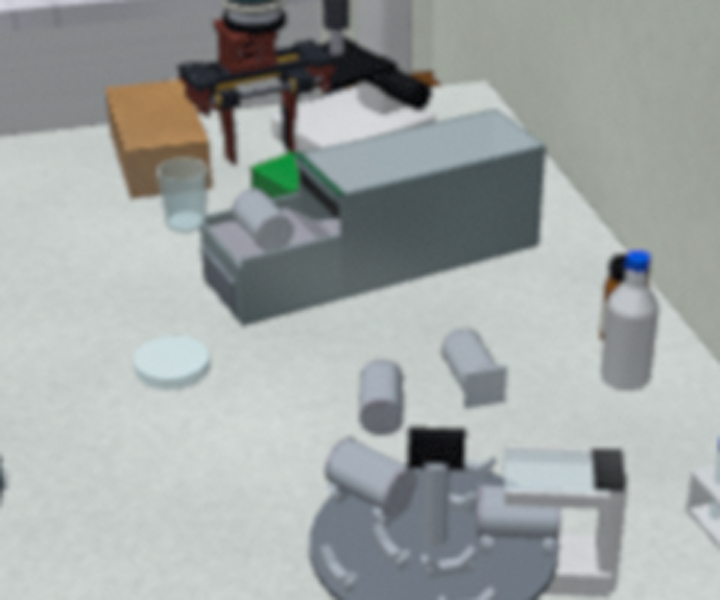

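The canister lies crosswise on the apron (about 265,218), so I push it in.

Run:
```python
from h import *
push()
print(current_clock())
c=snap("a2","side",(200,130,440,330),3)
```

```text
push end F [0.4 0.5 0.6] [0.5348 0.305  0.092 ]
15.675
```

View pics/a2.png

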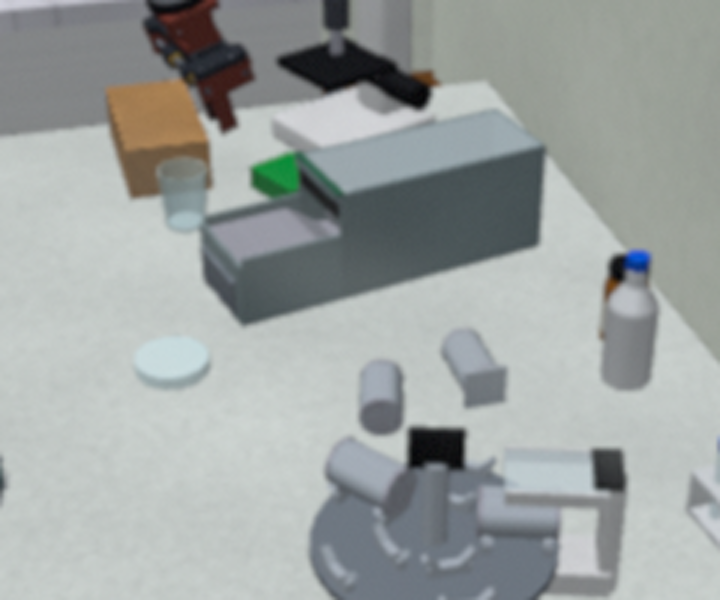

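The apron is empty, so the first one is in. Next come the second bench canister, then cradle 2.

Run:
```python
from h import *
grab((.5423,-.0094),D(73.9),.009)
toapron()
c=capture("side");W=cloud(c);z=W[...,2]
xy=bin2w(-.075); m=(z>.112)&(np.hypot(W[...,0]-xy[0],W[...,1]-xy[1])<.06)&(z<.14); print("on apron",m.sum(),np.nanmedian(W[m],0))
push()
print(current_clock())
a=AX+.082*np.array([np.cos(RY+D(144)),np.sin(RY+D(144))])
grab(a,RY+D(144),.0625)
print(current_clock())
c=snap("a3","side",(200,130,440,330),3)
c=snap("a3t","top",(130,120,530,350),2)
```

```text
gap 0.049343731853489455 F [-0.3 -0.3  1.4]
gap up 0.04952122699671827
gap at bin 0.049618881768908565
apron contact True [0.4747 0.2925 0.0888] 0.04950437367049663
on apron 166 [0.46573507 0.2874505  0.12415845]
push end F [ 0.4 -0.2 -0. ] [0.5348 0.305  0.092 ]
30.0667
gap 0.04950737550525408 F [0.8 3.1 2.4]
gap up 0.05007476067380014
35.6167
```

View pics/a3.png

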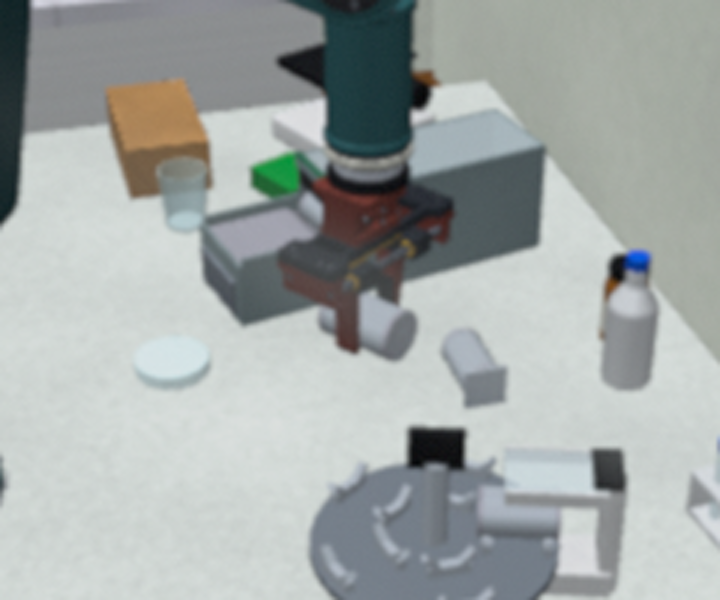

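View pics/a3t.png

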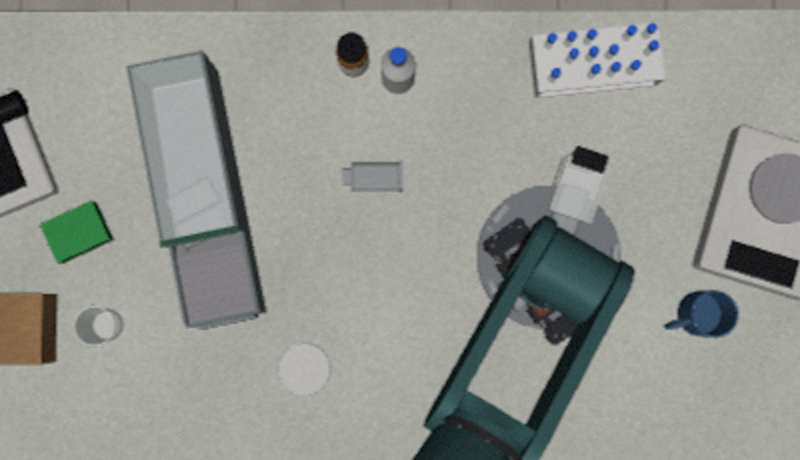

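The second canister seems to have stopped skewed just inside the mouth (top crop 193,200). I'll zoom in.

Run:
```python
from h import *
c=capture("top");a=c["image"][140:290,185:270].astype(float)
a=np.clip((a-90)*2,0,255).astype(np.uint8)
b=cv2.resize(a,None,fx=4,fy=4,interpolation=cv2.INTER_CUBIC)
c=capture("side");a=c["image"][150:240,260:390]
d=cv2.resize(a,None,fx=3.5,fy=3.5,interpolation=cv2.INTER_CUBIC)
o=np.zeros((600,800,3),np.uint8);o[:600,:340]=b;o[:315,343:343+455]=d;cv2.imwrite("pics/a4.png",o)
print([(round(d["conf"],2),[int(v) for v in d["xy"]]) for d in spot_in("top","can0")])
print([(round(d["conf"],2),[int(v) for v in d["xy"]]) for d in spot_in("side","can0")])
```

```text
[]
[(0.74, [327, 238]), (0.71, [371, 305]), (0.65, [299, 201])]
```

View pics/a4.png

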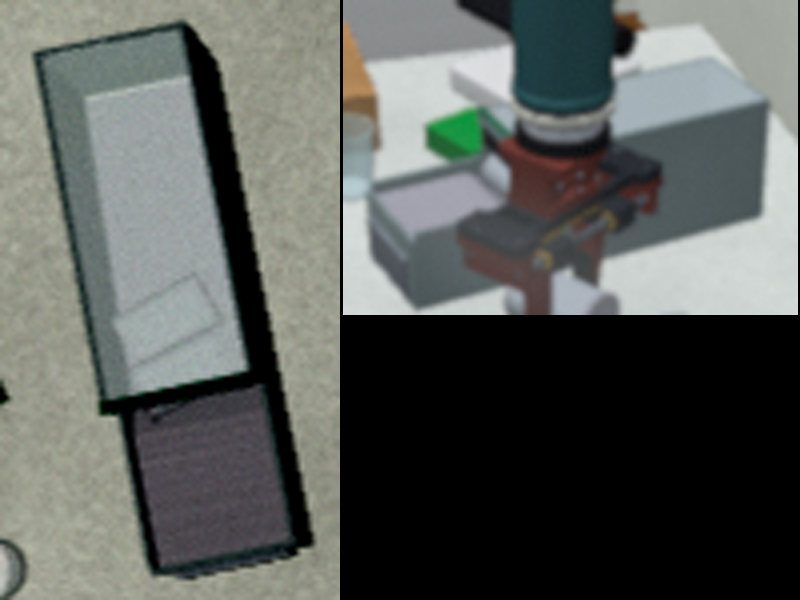

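The first canister stopped askew just inside, and the second is held up behind it in the mouth. I'll put can1 back in its cradle, then push the jam in with a more tilted, deeper push.

```bash
cat >> h.py <<'E'
def tq(tilt,at,z=.2,yaw=0.):
    t=D(tilt); a=BY+yaw; bx=np.array([np.cos(a),np.sin(a),0]); by=np.array([-np.sin(a),np.cos(a),0])
    zt=np.array([0,0,-1])*np.cos(t)+bx*np.sin(t); c=[]
    for s in(1,-1):
        x=s*by;qq=list(Rot.from_matrix(np.c_[x,np.cross(zt,x),zt]).as_quat())
        sol=inverse_kinematics([*at,z],qq)
        if sol is not None:c.append((abs(sol[5]),qq))
    return min(c,key=lambda v:v[0])[1]
def deep(path,tilt=30,y=0.,gap=.03,cN=None,rate=.08):
    "path: list of (x,z) of the TCP in bin frame"
    a=bin2w(path[0][0],y);q=tq(tilt,a)
    via(a,.2,q);move_gripper(gap)
    for i,(x,z) in enumerate(path):
        r=servo_line([*bin2w(x,y),z],rate=.25 if i==0 else rate,contact_N=cN if i else None)
        print((x,z),r,np.round(current_force(),1))
        if r: break
    for x,z in path[-2::-1]: servo_line([*bin2w(x,y),z],rate=.25)
    up(.25,.3)
E
python3 - <<'E'
from h import *
a=AX+.082*np.array([np.cos(RY+D(144)),np.sin(RY+D(144))])
servo_line([*a,.11],rate=.25); servo_line([*a,.0625],rate=.08,contact_N=4)
move_gripper(.088); up(.25)
deep([(-.12,.100),(-.06,.096),(-.015,.092)])
print(current_clock())
c=capture("top");a=c["image"][140:290,185:270].astype(float)
a=np.clip((a-90)*2,0,255).astype(np.uint8)
b=cv2.resize(a,None,fx=4,fy=4,interpolation=cv2.INTER_CUBIC)
c=capture("side");a=c["image"][150:240,260:390]
d=cv2.resize(a,None,fx=3.5,fy=3.5,interpolation=cv2.INTER_CUBIC)
o=np.zeros((600,800,3),np.uint8);o[:600,:340]=b;o[:315,343:343+455]=d;cv2.imwrite("pics/a5.png",o)
E
```

```text
Traceback (most recent call last):
  File "h.py", line 86, in deep
    r=servo_line([*bin2w(x,y),z],rate=.25 if i==0 else rate,contact_N=cN if i else None)
bench.PlanningError: the arm cannot follow that straight line within its joint ranges
```

Run:
```python
from h import *
print(pos(),current_clock(),np.round(current_joint_pos(),2))
for tilt in(10,15,20,25,30,35):
    for x,z in((-.12,.2),(-.12,.1),(-.06,.096),(-.015,.092),(.01,.08)):
        try:q=tq(tilt,bin2w(x),z);print(tilt,x,z,np.round(inverse_kinematics([*bin2w(x),z],q),2))
        except ValueError:print(tilt,x,z,None)
c=capture("top");a=c["image"][140:290,185:270].astype(float)
a=np.clip((a-90)*2,0,255).astype(np.uint8)
b=cv2.resize(a,None,fx=4,fy=4,interpolation=cv2.INTER_CUBIC)
c=capture("side");a=c["image"][150:330,260:420]
d=cv2.resize(a,None,fx=2.8,fy=2.8,interpolation=cv2.INTER_CUBIC)
o=np.zeros((600,800,3),np.uint8);o[:600,:340]=b;o[:d.shape[0],343:343+d.shape[1]]=d;cv2.imwrite("pics/a5.png",o)
```

```text
[0.43141424 0.28378665 0.20000154] 41.6417 [ 0.59  0.09  2.11 -0.41  0.49 -0.87]
10 -0.12 0.2 [ 0.48  0.18  1.85 -0.06  0.95 -1.26]
10 -0.12 0.1 [ 0.48  0.33  1.96 -0.08  0.69 -1.23]
10 -0.06 0.096 [ 0.45  0.4   1.85 -0.06  0.73 -1.28]
10 -0.015 0.092 [ 0.43  0.45  1.76 -0.06  0.76 -1.3 ]
10 0.01 0.08 [ 0.42  0.5   1.71 -0.05  0.76 -1.32]
15 -0.12 0.2 [ 0.51  0.15  1.91 -0.1   0.83 -1.21]
15 -0.12 0.1 [ 0.51  0.31  2.03 -0.15  0.56 -1.15]
15 -0.06 0.096 [ 0.47  0.38  1.92 -0.12  0.6  -1.21]
15 -0.015 0.092 [ 0.44  0.43  1.83 -0.11  0.63 -1.25]
15 0.01 0.08 [ 0.43  0.47  1.79 -0.1   0.63 -1.27]
20 -0.12 0.2 [ 0.53  0.12  1.98 -0.17  0.72 -1.14]
20 -0.12 0.1 [ 0.53  0.29  2.09 -0.26  0.43 -1.02]
20 -0.06 0.096 [ 0.49  0.36  1.99 -0.21  0.47 -1.11]
20 -0.015 0.092 [ 0.46  0.41  1.9  -0.18  0.5  -1.16]
20 0.01 0.08 [ 0.45  0.46  1.86 -0.18  0.49 -1.18]
25 -0.12 0.2 [ 0.56  0.1   2.04 -0.26  0.6  -1.03]
25 -0.12 0.1 [ 0.56  0.29  2.16 -0.5   0.31 -0.77]
25 -0.06 0.096 [ 0.51  0.36  2.06 -0.39  0.34 -0.92]
25 -0.015 0.092 [ 0.48  0.4   1.97 -0.33  0.36 -1.01]
25 0.01 0.08 [ 0.46  0.45  1.93 -0.32  0.35 -1.03]
30 -0.12 0.2 [ 0.59  0.09  2.11 -0.41  0.49 -0.87]
30 -0.12 0.1 None
30 -0.06 0.096 [ 0.53  0.36  2.12 -0.81  0.22 -0.49]
30 -0.015 0.092 [ 0.5   0.41  2.04 -0.67  0.24 -0.66]
30 0.01 0.08 [ 0.48  0.45  2.   -0.65  0.23 -0.69]
35 -0.12 0.2 [ 0.62  0.09  2.17 -0.66  0.39 -0.59]
35 -0.12 0.1 None
35 -0.06 0.096 None
35 -0.015 0.092 None
35 0.01 0.08 None
```

View pics/a5.png

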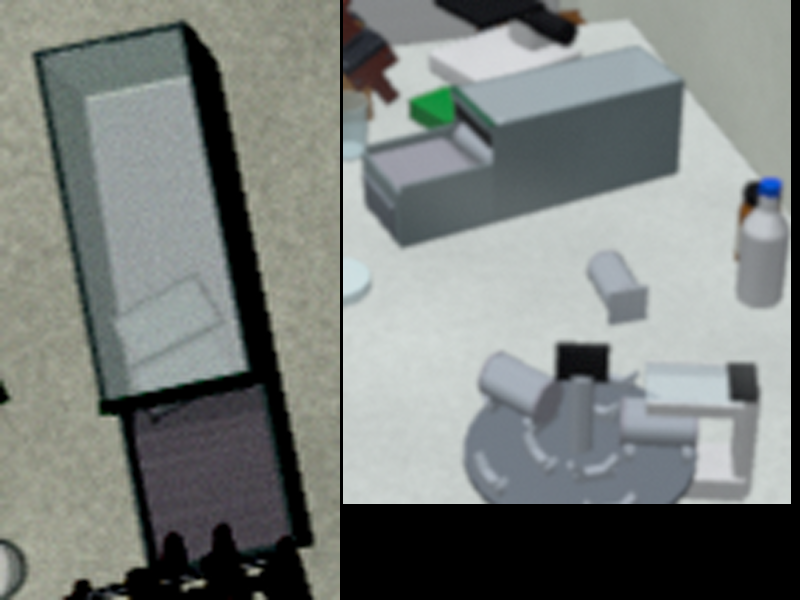

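```bash
cat >> h.py <<'E'
def look(n):
    c=capture("top");a=c["image"][140:290,185:270].astype(float)
    a=np.clip((a-90)*2,0,255).astype(np.uint8)
    b=cv2.resize(a,None,fx=4,fy=4,interpolation=cv2.INTER_CUBIC)
    c=capture("side");a=c["image"][150:330,260:420]
    d=cv2.resize(a,None,fx=2.8,fy=2.8,interpolation=cv2.INTER_CUBIC)
    o=np.zeros((600,800,3),np.uint8);o[:600,:340]=b;o[:d.shape[0],343:343+d.shape[1]]=d;cv2.imwrite(f"pics/{n}.png",o)
E
python3 - <<'E'
from h import *
deep([(-.12,.100),(-.06,.096),(-.02,.092),(.005,.082)],tilt=24,cN=20)
print(current_clock())
look("a6")
E
```

```text
(-0.12, 0.1) False [0.6 0.3 0.5]
(-0.06, 0.096) False [-1.1 -0.5  0.2]
(-0.02, 0.092) False [-0.7  0.   0.5]
(0.005, 0.082) False [-0.6  0.3 -0.6]
46.45
```

View pics/a6.png

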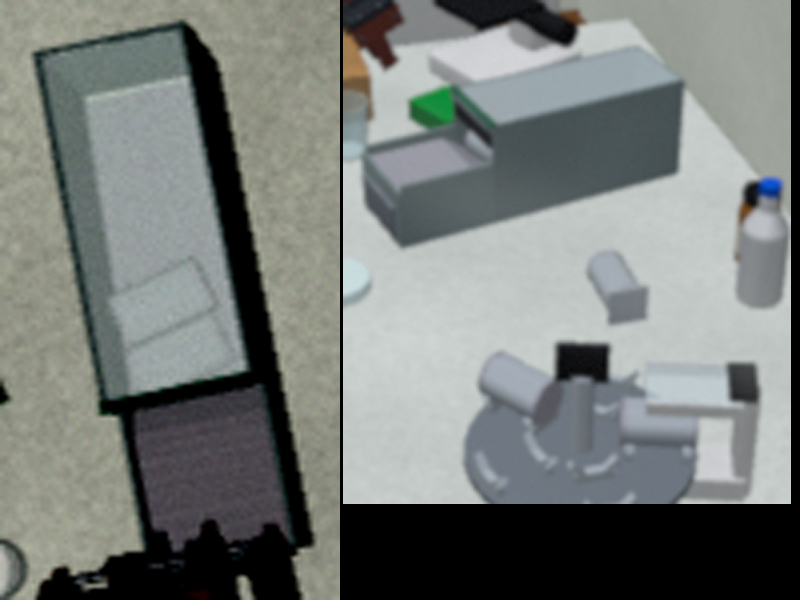

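```bash
cat >> h.py <<'E'
def binpt(u,v,z,c=None):
    c=c or capture("top");K=c["intrinsics"]
    d=c["R"].T@np.array([(u-K[0,2])/K[0,0],(v-K[1,2])/K[1,1],1]);o=-c["R"].T@c["t"]
    w=o+d*(z-o[2])/d[2]; r=w[:2]-M
    return np.array([np.cos(BY)*r[0]+np.sin(BY)*r[1],-np.sin(BY)*r[0]+np.cos(BY)*r[1]])
E
python3 - <<'E'
from h import *
c=capture("top")
for n,P in {"A":[(110,295),(192,257),(215,305),(125,345)],"B":[(125,345),(215,312),(238,362),(132,393)],"walls floor":[(88,98),(188,78),(247,375)]}.items():
    for u,v in P: print(n,(u,v),(binpt(185+u/4,140+v/4,.072,c)*1000).round())
E
```

```text
A (110, 295) [101.  56.]
A (192, 257) [119. -19.]
A (215, 305) [ 75. -30.]
A (125, 345) [57. 51.]
B (125, 345) [57. 51.]
B (215, 312) [ 69. -29.]
B (238, 362) [ 23. -40.]
B (132, 393) [15. 53.]
walls floor (88, 98) [272.  42.]
walls floor (188, 78) [272. -45.]
walls floor (247, 375) [ 11. -46.]
```

Run:
```python
from h import *
try:
    deep([(-.06,.11),(-.03,.094),(-.01,.082),(.0175,.070)],tilt=28,y=.032,gap=.0,cN=25,rate=.12)
except Exception as e: print(e,pos())
print(current_clock())
look("a7")
```

```text
(-0.06, 0.11) False [0.3 0.1 0.5]
(-0.03, 0.094) False [-0.3  0.   0.5]
(-0.01, 0.082) True [-7.9 -2.  16.6]
50.225
```

View pics/a7.png

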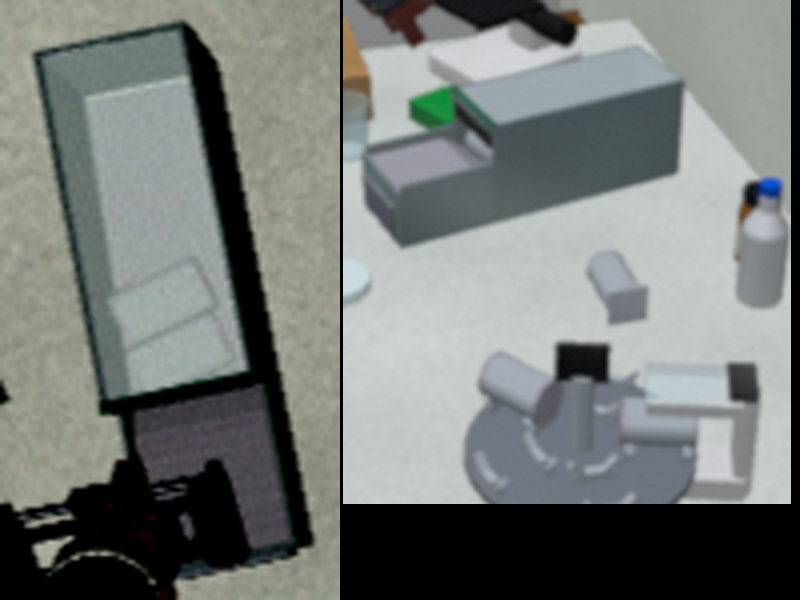

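It touched the apron edge with the finger's rear corner. I'll keep it higher until it is past the edge.

Run:
```python
from h import *
try:
    deep([(-.06,.11),(-.03,.098),(-.005,.093),(.0175,.072)],tilt=28,y=.032,gap=.0,cN=25,rate=.12)
except Exception as e: print(e,pos())
print(current_clock())
look("a8")
```

```text
(-0.06, 0.11) False [ 0.  -0.1  0.6]
(-0.03, 0.098) False [-0.1  0.1 -0.4]
(-0.005, 0.093) False [ 0.5 -0.  -0.1]
(0.0175, 0.072) False [-1.4  0.5 -0.5]
53.975
```

View pics/a8.png

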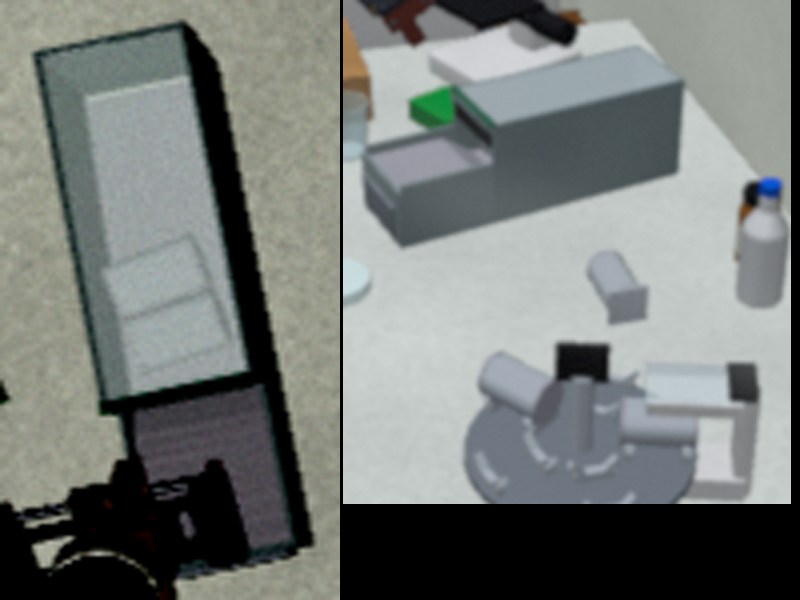

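Both have moved inwards: the rear one's centre is about 58 mm past the flap, the front one's about 105 mm. I continue with can1, using a place-then-deep-push.

```bash
cat >> h.py <<'E'
def push2(y=.006): deep([(-.12,.100),(-.06,.096),(-.005,.093),(.008,.075)],tilt=24,y=y,cN=25,rate=.1)
E
python3 - <<'E'
from h import *
a=AX+.082*np.array([np.cos(RY+D(144)),np.sin(RY+D(144))])
grab(a,RY+D(144),.0625)
toapron()
push2()
print(current_clock())
look("a9")
E
```

```text
gap 0.04960732340565238 F [1.7 2.1 2. ]
gap up 0.04954821869957993
gap at bin 0.049624341051234866
apron contact True [0.4747 0.2925 0.0879] 0.04972386674180901
(-0.12, 0.1) False [-0.2 -0.1  0.4]
(-0.06, 0.096) False [ 0.2 -0.  -0.4]
(-0.005, 0.093) False [-0.5  0.5  0.3]
(0.008, 0.075) False [-0.8  0.4 -1.1]
70.3
```

View pics/a9.png

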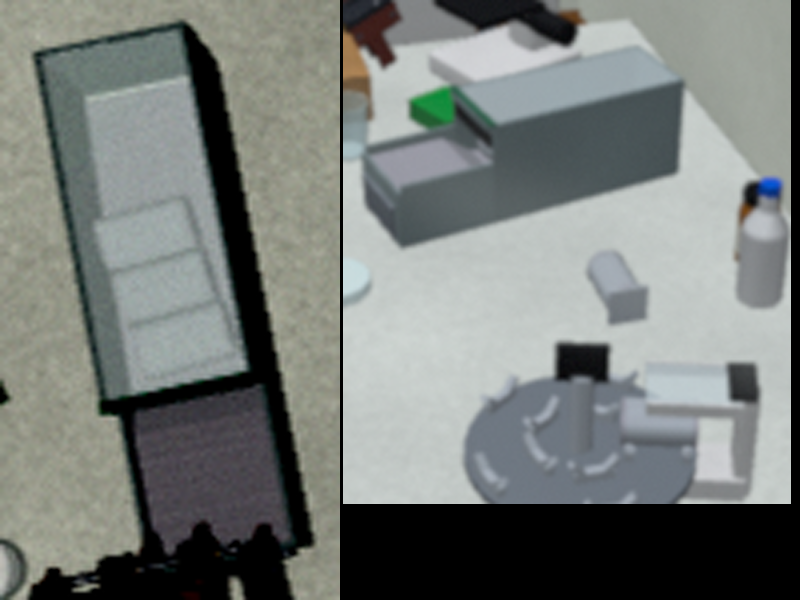

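Three are in (rows at crop y 235, 285 and 340). Now I turn the table to bring can0 out.

```bash
cat >> h.py <<'E'
def turn(bar_yaw,ang,n=6,over=0.):
    "grip the bar (now at bar_yaw) and turn the table by ang"
    best_=None
    for k in (-2,-1,0,1,2):
        y=bar_yaw+np.pi/2
        for s in (0,np.pi):
            q=down(y+s).as_quat();j=inverse_kinematics([*AX,.25],list(q))
            if j is None: continue
            # sign of j6 vs yaw
            j2=inverse_kinematics([*AX,.25],list(down(y+s+.1).as_quat()))
            sg=np.sign(j2[5]-j[5])
            for w in (0,2*np.pi,-2*np.pi):
                a=j[5]+w; e=a+sg*(ang+np.sign(ang)*over)
                if max(abs(a),abs(e))<2.9:
                    c=max(abs(a),abs(e))
                    if best_ is None or c<best_[0]: best_=(c,s,w,sg,j,a,e)
    c,s,w,sg,j,a,e=best_; print("j6",a,"->",e)
    move_gripper(.06)
    j=list(j); j[5]=a; goto_joints(j)
    q=list(current_orientation())
    servo_line([*AX,.142],q,rate=.2)
    move_gripper(0.); print("gap",current_finger_gap(),np.round(current_force(),1),np.round(current_torque(),2))
    j0=list(current_joint_pos())
    for i in range(1,n+1):
        jj=list(j0); jj[5]=a+(e-a)*i/n; goto_joints(jj)
    print("gap",current_finger_gap(),np.round(current_force(),1),np.round(current_torque(),2),pos().round(4))
    move_gripper(.06); up(.27)
E
python3 - <<'E'
from h import *
turn(RY,D(144))
print(current_clock())
goto_joints([-1.381+2.2, 0.359, 1.51, 0, 1.272, 0])
c=snap("b1","top",(130,120,530,350),2)
W=cloud(c);z=W[...,2];ok=np.isfinite(z)
m=ok&(z>.16)&(z<.19)&(np.hypot(W[...,0]-AX[0],W[...,1]-AX[1])<.05)
p=W[m&(cv2.morphologyEx(m.astype(np.uint8),cv2.MORPH_OPEN,np.ones((3,3),np.uint8))>0)]
w,v=np.linalg.eigh(np.cov(p[:,:2].T));print("handle",p[:,:2].mean(0),np.degrees(np.arctan2(v[1,1],v[0,1])))
m=ok&(z>.085)&(z<.112)&(np.hypot(W[...,0]-.474,W[...,1]+.207)<.07)
p=W[m&(cv2.morphologyEx(m.astype(np.uint8),cv2.MORPH_OPEN,np.ones((3,3),np.uint8))>0)];r=rect(p);print("can0",r,np.degrees(r[1]))
print(current_clock())
E
```

```text
j6 1.3081438101599314 -> -1.205130312711903
gap 0.013791202604945372 [ 3.3 10.7  2.7] [ 1.28 -0.59  0.  ]
gap 0.013961462066810223 [ 6.7 -5.3 -6.8] [-1.31 -0.38  0.02] [ 0.5237 -0.2732  0.1422]
79.0
handle [ 0.51973367 -0.27363428] 124.50316363482963
can0 (array([ 0.47427466, -0.20901923]), np.float32(-0.9604258), np.float32(80.737755), np.float32(47.794662)) -55.028343
81.7833
```

View pics/b1.png

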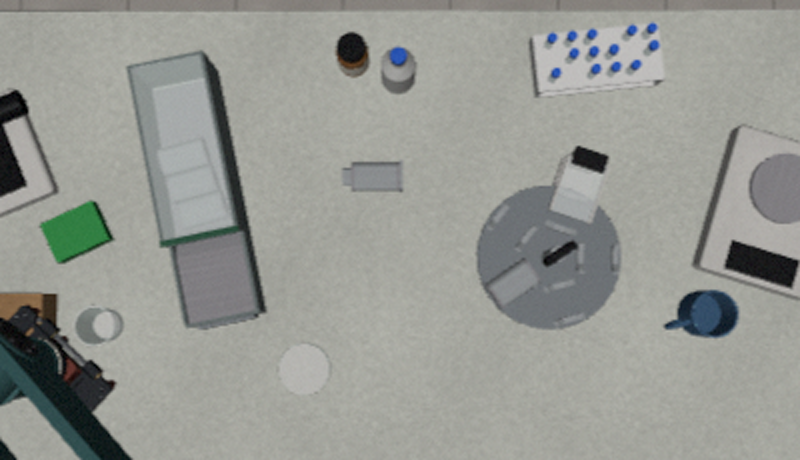

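Can0 is at the 124° position with the table clicked in (handle at 124.5°). I take it to the bin.

Run:
```python
from h import *
a=AX+.082*np.array([np.cos(RY+D(144)),np.sin(RY+D(144))])
grab(a,RY+D(144),.0625)
toapron()
push2()
print(current_clock())
goto_joints([-.2, 0.1, 1.51, 0, 1.5, 0])
c=snap("b2","top",(130,120,530,350),2)
look("b3"); print(current_clock())
```

```text
gap 0.04967580686313437 F [1.7 2.8 2.2]
gap up 0.04946297555874098
gap at bin 0.049511072511133486
apron contact True [0.4748 0.2925 0.0879] 0.049541237328177994
(-0.12, 0.1) False [ 0.4 -0.7  0.8]
(-0.06, 0.096) False [-0.  -0.4 -0.2]
(-0.005, 0.093) False [ 1.2 -0.2  0.1]
(0.008, 0.075) False [-1.5  0.2 -1.3]
97.825
99.2917
```

View pics/b2.png

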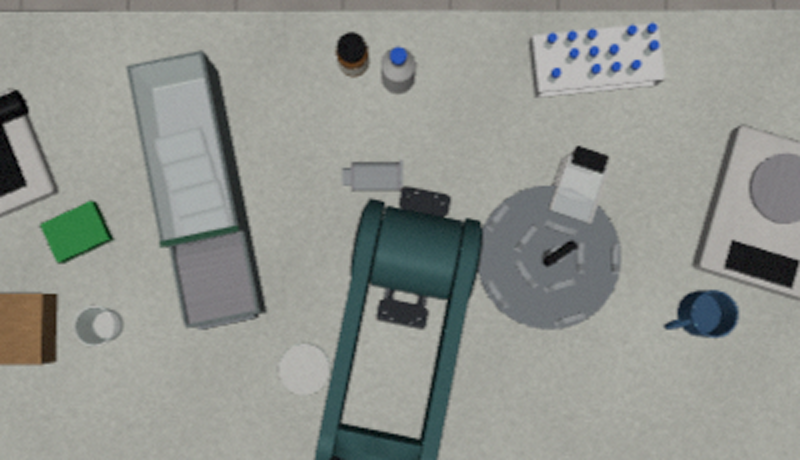

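View pics/b3.png

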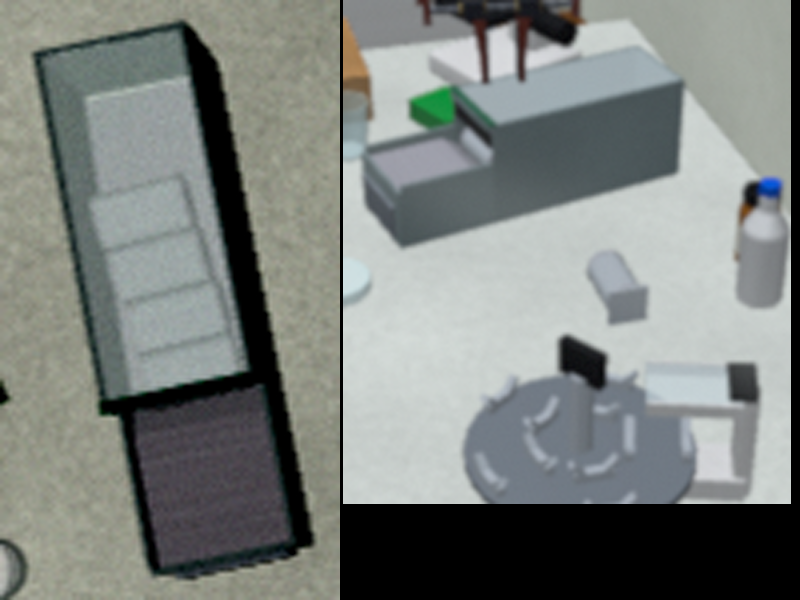

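The last one looks close to the 35 mm limit. I'll measure it and push once more, deeper.

Run:
```python
from h import *
c=capture("top")
for u,v in((138,355),(182,343),(225,332)): print((binpt(185+u/4,140+v/4,.074,c)*1000).round())
deep([(-.06,.11),(-.03,.098),(-.005,.093),(.0175,.072)],tilt=28,y=.006,gap=.03,cN=25,rate=.12)
goto_joints([-.2, 0.1, 1.51, 0, 1.5, 0])
look("b4"); print(current_clock())
```

```text
[46. 42.]
[48.  3.]
[ 50. -35.]
(-0.06, 0.11) False [ 0.1 -0.1  1.1]
(-0.03, 0.098) False [-0.4  0.   0.5]
(-0.005, 0.093) False [-1.1 -0.   0.4]
(0.0175, 0.072) False [-0.9 -0.4 -1.5]
105.5167
```

View pics/b4.png

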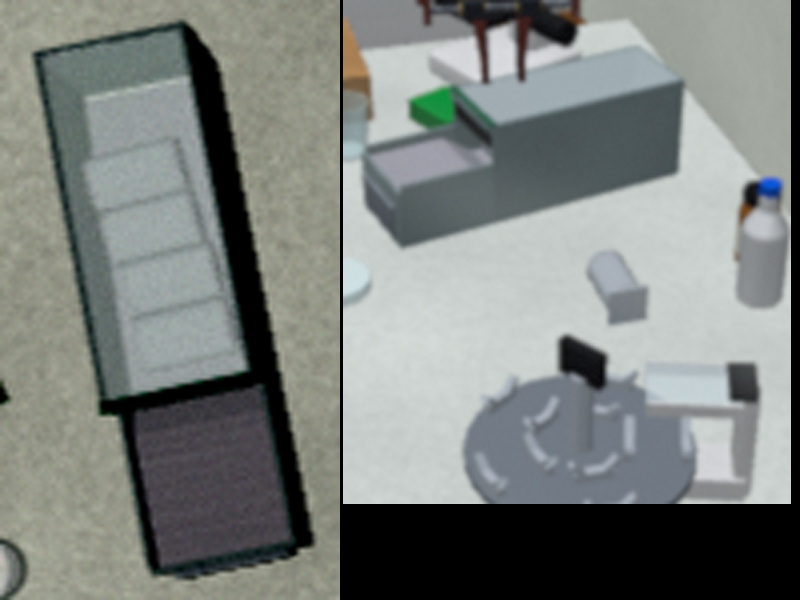

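The last one is now about 56 mm past the flap and the others lie further in. Next I re-measure fresh and load it.

Run:
```python
from h import *
goto_joints([-.8, 0.1, 1.51, 0, 1.5, 0])
c=snap("b5","top",(130,120,530,350),2)
W=cloud(c);z=W[...,2];ok=np.isfinite(z)
m=(ok&(z>.02)&(z<.07)&(abs(W[...,0]-.63)<.12)&(abs(W[...,1]-.03)<.1)).astype(np.uint8)
n,l,s,ce=cv2.connectedComponentsWithStats(m)
for i in range(1,n):
    if s[i,4]>100:
        p=W[l==i];r=rect(p);print(r,np.degrees(r[1]))
        a=r[1]; u=np.array([np.cos(a),np.sin(a)]);t=(p[:,:2]-r[0])@u;w=(p[:,:2]-r[0])@np.array([-u[1],u[0]])
        for b in np.arange(-.055,.055,.01):
            k=(t>=b)&(t<b+.01)
            if k.any():print(round(b+.005,3),np.ptp(w[k]).round(3),p[k,2].max().round(3))
        print("u",u)
print(current_clock())
```

```text
(array([0.66216339, 0.02834314]), np.float32(-1.5588863), np.float32(101.532585), np.float32(49.081486)) -89.3176
-0.05 0.028 0.046
-0.04 0.048 0.055
-0.03 0.049 0.058
-0.02 0.049 0.059
-0.01 0.048 0.06
0.0 0.046 0.055
0.01 0.047 0.059
0.02 0.046 0.062
0.03 0.046 0.061
0.04 0.046 0.059
0.05 0.049 0.058
u [ 0.01190976 -0.9999291 ]
106.7167
```

View pics/b5.png

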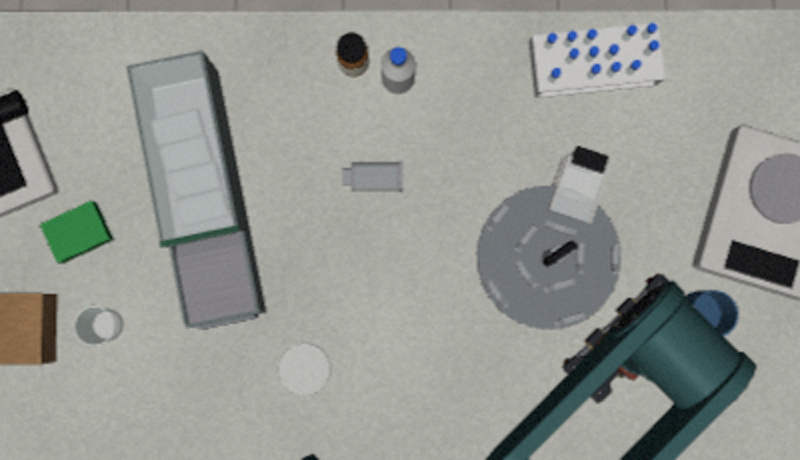

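Run:
```python
from h import *
grab((.6622,.0253),D(-89.3),.009)
a=AX+.082*np.array([np.cos(RY+D(144)),np.sin(RY+D(144))])
q=best([*a,.25],RY+D(144+90))
via(a,.25,q); print("gap",current_finger_gap())
servo_line([*a,.11],rate=.2)
print(servo_line([*a,.0630],rate=.05,contact_N=4),pos().round(4),current_finger_gap())
move_gripper(.088); up(.25)
goto_joints([-.1, 0.1, 1.51, 0, 1.5, 0])
c=snap("b6","top",(330,180,530,330),4); snap("b6s","side",(270,230,440,370),4)
W=cloud(c);z=W[...,2];ok=np.isfinite(z)
m=ok&(z>.075)&(z<.112)&(np.hypot(W[...,0]-a[0],W[...,1]-a[1])<.065)
p=W[m&(cv2.morphologyEx(m.astype(np.uint8),cv2.MORPH_OPEN,np.ones((3,3),np.uint8))>0)];r=rect(p);print(a,r,np.degrees(r[1]),p[:,2].max(),np.percentile(p[:,2],95));print(current_clock())
```

```text
gap 0.04950036890361113 F [1.5 0.3 1.9]
gap up 0.04938608236348794
gap 0.049907169205751854
True [ 0.4732 -0.2066  0.0658] 0.0495649431260873
[ 0.47415469 -0.20722165] (array([ 0.46952808, -0.20237262]), np.float32(-0.9753559), np.float32(106.43134), np.float32(50.117706)) -55.883774 0.11128181608188667 0.10797864932153468
118.1083
```

View pics/b6.png

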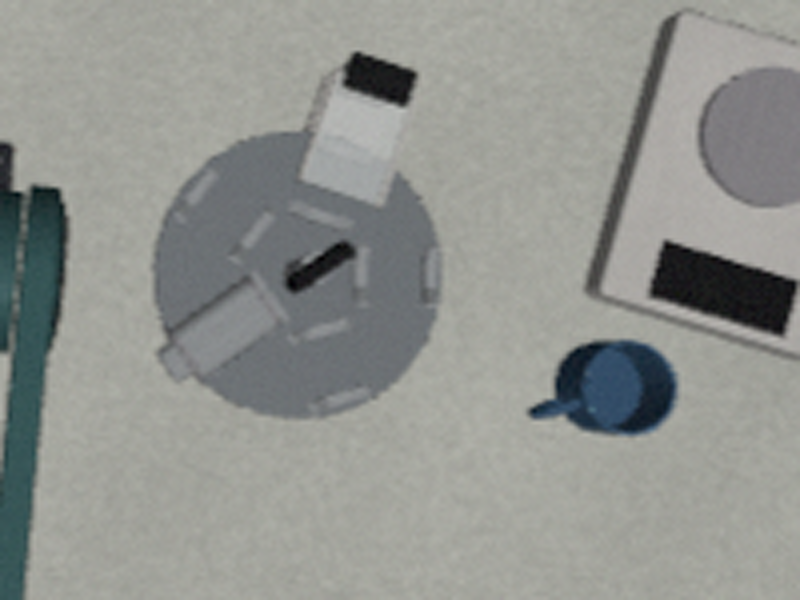

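View pics/b6s.png

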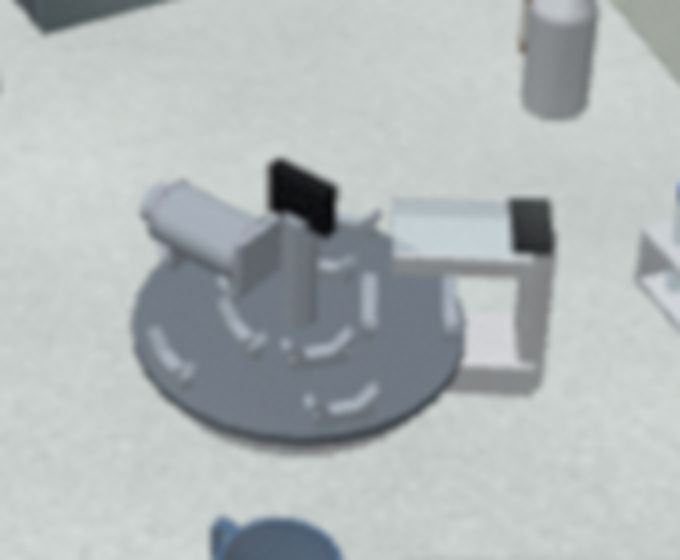

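Fresh sits in the cradle within about 2 mm, plate inwards (crop 240,330). Now I check its ridge height and turn it under the hood.

Run:
```python
from h import *
a=AX+.082*np.array([np.cos(RY+D(144)),np.sin(RY+D(144))])
W=cloud(capture("top"));d=W[...,:2]-a;u=np.array([np.cos(RY+D(144)),np.sin(RY+D(144))])
t=d@u;w=d@np.array([-u[1],u[0]]);m=(abs(w)<.006)
for b in(-.03,-.01,.01,.03):print(b,np.nanmedian(W[m&(abs(t-b)<.01)][:,2]).round(4))
turn(RY+D(144),-D(144),n=8)
goto_joints([.1, 0.1, 1.51, 0, 1.5, 0])
sleep(.5)
c=snap("c1","top",(330,180,530,330),4); snap("c1s","side",(270,150,440,370),2.7)
W=cloud(c);z=W[...,2]
m=np.isfinite(z)&(z>.16)&(z<.19)&(np.hypot(W[...,0]-AX[0],W[...,1]-AX[1])<.05)
p=W[m&(cv2.morphologyEx(m.astype(np.uint8),cv2.MORPH_OPEN,np.ones((3,3),np.uint8))>0)]
ww,v=np.linalg.eigh(np.cov(p[:,:2].T));print("handle",p[:,:2].mean(0),np.degrees(np.arctan2(v[1,1],v[0,1])))
print(current_clock())
```

```text
-0.03 0.1048
-0.01 0.1035
0.01 0.1038
0.03 0.1035
j6 -1.2051303127119029 -> 1.3081438101599316
gap 0.01406217678209564 [10.5  7.8 -2.1] [ 0.89 -1.25  0.  ]
gap 0.013879955262836 [-5.7  4.   6.4] [-0.32  1.13  0.03] [ 0.5222 -0.2719  0.1421]
handle [ 0.52023335 -0.2744177 ] 160.57251592977062
128.2667
```

View pics/c1.png

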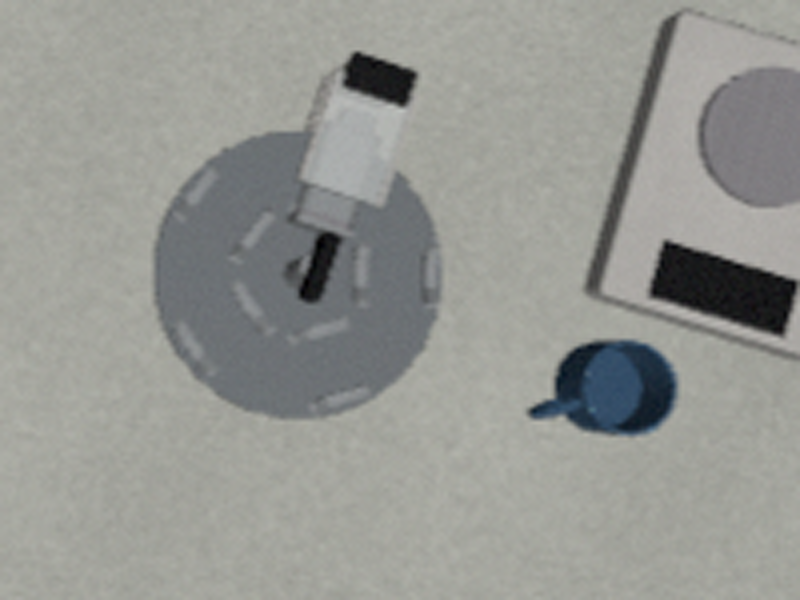

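View pics/c1s.png

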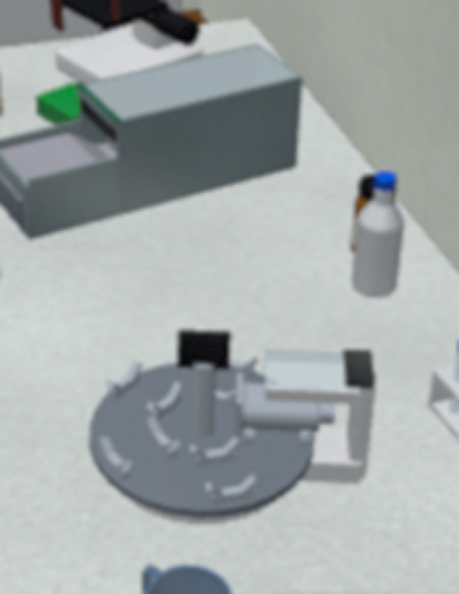

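Fresh is under the hood with the handle at -19.4°, so the table is clicked in. One last look at the bin and the bystanders, then hand in.

Run:
```python
from h import *
goto_joints([-.3, 0.1, 1.51, 0, 1.5, 0])
look("c2")
for q in("beaker","mug","slide_box"):
    capture("top");print(q,[(round(d["conf"],2),[int(v) for v in d["xy"]]) for d in spot_in("top",q)][:1])
```

```text
beaker [(0.96, [179, 282])]
mug [(0.74, [484, 278])]
slide_box [(0.7, [165, 235])]
```

View pics/c2.png

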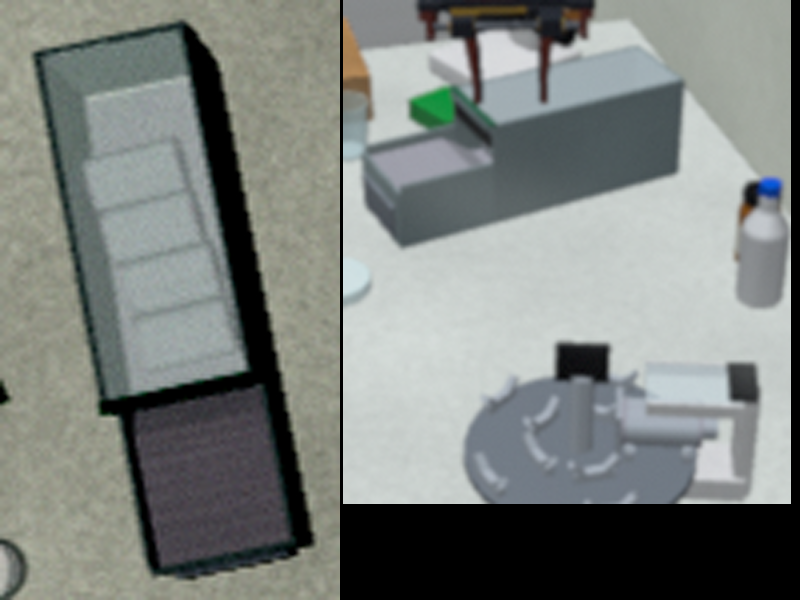

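Run:
```python
from h import *
print(current_clock(),pos()); close_job()
```

```text
129.4833 [ 0.49992383 -0.0818011   0.36431901]
the job is handed in; nothing more can be done
```

I put all four finished canisters present (can0, can1 and two from the bench) through the flap. Then I laid the capped one in cradle 0 and turned the table back 144° so it sits under the hood. I handed the job in at about 130 s; the hand-in gave no verdict.

**Bin:** the last picture shows all four canisters inside. The rearmost is about 56 mm past the flap by picture estimate, against the 35 mm limit. I could not measure the flap itself. I take it to be shut because the rearmost canister ends about 30 mm behind it.

**Capped canister:** before the turn it lay within about 2 mm and 0.5° of the cradle seat, with its top at the right height. Its position under the hood was checked only by eye.

**Turntable and bystanders:** the handle stands at -19.4° against the reader's -19.5°, so the table has clicked in. The beaker, mug and slide box moved no more than 2 pixels in the top picture (a few millimetres).

**What went wrong on the way:**
- **Jam in the mouth:** the first canister stopped skewed inside, which held the second up in the mouth. I put can1 back in its cradle, pushed the jam in with a tilted tool, then carried on.
- **Bumped apron:** during that, a finger touched the apron edge with about 18 N.
- **Last canister short:** the fourth first stopped only about 23 mm past the flap, so it took a second push.

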